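# Sort the intake items into the colour-coded trays

### The arm

A 7-joint arm with a two-finger parallel gripper is mounted at the origin on a cart in front of the work surface, level with it; the furniture and walls round the work are solid. World frame = base frame: x ahead of the robot, y to its left, z up, the work surface at z = 0. Lengths are in m, angles in rad, forces in N, time in s.
With the tool pointing down it reaches from about 0.4 to 0.875 m from the base axis. Payload 19.3 kg.
Tool frame: the origin (TCP) lies at the very end of the fingers, on their centre line; the grasp point (between the pads) lies 19 mm behind it; z points along the fingers, y is the line along which they close (so a half turn about z gives the same grasp; the last joint's range is limited). The gripper opens to 85 mm and grips with 20 to 120 N. Pads are 22 mm wide; open, the fingers measure 114 mm over their backs; the gripper's body (76 mm by 85 mm) begins 54 mm behind the grasp point. The pads swing forward as they close: fully open they stand 13 mm farther back than shut.
Start: joints at [1.11, 0.521, -0.036, 1.599, 0.021, 1.021, -0.113], TCP at [0.238, -0.578, 0.231] pointing down, gripper open.
Joint ranges: [-2.91, 2.91], [-0.3, 2.13], [-1.5, 1.42], [0.17, 2.43], [-1.26, 4.41], [0.16, 1.93], [-2.52, 2.52]. Speed limits (rad/s): [1.89, 1.89, 2.39, 2.39, 3.01, 3.01, 3.01].

### API

Orientations are given as [roll, pitch, yaw] about the fixed x, y, z axes, in that order (R = Rz(yaw) Ry(pitch) Rx(roll)).
In Python, from workcell import bot gives the robot as it stands.
- The arm moves only by the tool servo_tool, never from a script. Its argument "plan" is a list of rows, each a list of 7 numbers: the finger opening in cm, from 0 to 8.54, then the shift along the tool's x, y, z in cm, then the turn, a rotation vector about the tool's x, y, z in degrees. In form: [[fingers, x, y, z, wx, wy, wz], ...]. A call has 1 to 10 rows; each row is the pose to reach, as a shift and turn from the pose commanded when the call began, along the tool's axes at that moment; what a row does not reach only later rows make up. A row lasts 1/10 s, in which the tool goes at most 50 mm and 8.59 degrees, less where a joint would pass 70% of its speed; a pose out of reach is approached as far as the arm can. A call with a gripper value outside its range is refused whole. The fingers move at their own pace and stop on an object; "force" is the grip in N (left out, the last holds). Time passes only in rows, so rows that repeat a pose let the fingers close. It gives the time, the measured TCP pose, the force, the opening and the grip force at its end, in the units of the state.
- bot.observe(): the state, without advancing time (a new reading comes with each control period).
- bot.grab_frame(name): name is "scene" or "side" or "wrist"; returns a dict with "frame" (480x640x3 uint8, blue, green, red), "mtx" (3x3 intrinsics, pixels), "R" (3x3) and "t" (3): a world point X has camera coordinates R X + t; the wrist camera has in their place "T_tool_cam" (4x4, takes a point from camera to tool coordinates, whose origin is the TCP and whose axes are the flange's). Camera axes: x right, y down, z forward; pixel columns grow to the right and rows downward; lengths in m; the calibration is good to about 2 mm. A picture is of the moment at which its call begins: read the wrist's pose just before it. There is no depth.
- bot.job_done(): hands the job in; it is judged then, once.
The state is a dict: "clock": time; "qpos": joint angles; "qd": joint speeds; "joint_efforts": joint torques, N m; "position": TCP position; "tool_rot": TCP orientation; "force": force on the tool from outside, world axes, zero at the start; "moment": the same for the moment, N m; "grip_width": finger opening in m; "finger_force": force on a finger pad.
Only numpy, scipy, OpenCV 4.12 (cv2) and the standard library are available. Lean on these libraries where they do the work, as an engineer would, in place of code of your own. Each camera call takes 0.05 s, during which the arm holds its last target. There are 200 camera calls.

### The job

Sort the mixed items in front of the big analyser into the colour-coded trays, one item to a compartment: the two red-lidded specimen jars into the red tray, the two amber dropper bottles into the yellow tray and the small blue box into either compartment of the blue tray, each standing upright and flat on the compartment floor. Never let a jar or bottle tip over, and leave the petri dish and the jar of swabs where they stand.

Things in the scene. Friction and masses are not known exactly. Their poses are not given: they have to be found in the camera images.
- jar_a: clear specimen jar with a red screw lid and white and blue label, standing upright, 60 mm tall, 0.045 kg: body 40 mm in diameter up to 45 mm, lid 44 mm in diameter above that; origin at the centre of its underside, z up its axis. Cannot be opened. The two jars are of one kind and either may take either compartment
- jar_b: clear specimen jar with a red screw lid and white and blue label, standing upright, 57 mm tall, 0.045 kg: body 40 mm in diameter up to 43 mm, lid 44 mm in diameter above that; origin at the centre of its underside, z up its axis. Cannot be opened. The two jars are of one kind and either may take either compartment
- dropper_1: amber glass dropper bottle with a black cap and teat, standing upright, 102 mm tall, 0.07 kg: body 33 mm in diameter up to 65 mm, cap 24 mm in diameter from there to 77 mm, then a thin teat; origin at the centre of its underside, z up its axis. The two bottles are of one kind and either may take either compartment
- dropper_2: amber glass dropper bottle with a black cap and teat, standing upright, 102 mm tall, 0.07 kg: body 33 mm in diameter up to 65 mm, cap 24 mm in diameter from there to 77 mm, then a thin teat; origin at the centre of its underside, z up its axis. The two bottles are of one kind and either may take either compartment
- blue_box: small light-blue lidded plastic box (lid shut, fixed), flat on the desk, 47 mm (its x axis) by 60 mm (y) by 38 mm tall, 0.06 kg; origin at the underside, 1.5 mm to the -x side of its middle; turned at most 0.5 rad at the start
- red_tray: red tray fixed to the desk, 168 mm long (x axis, within 0.15 rad of straight ahead) by 80 mm (y); origin at the centre of its underside. A cross wall makes two compartments, 78 mm (x) by 72 mm (y) inside, centred 41 mm either side of the origin along x; floor 4 mm above the desk with a dark pad, walls 4 mm thick, tops 14 mm above the desk. A tab with a white label sticks out 11 mm at the -x end
- yellow_tray: yellow tray fixed to the desk, 168 mm long (x axis, within 0.15 rad of straight ahead) by 80 mm (y); origin at the centre of its underside. A cross wall makes two compartments, 78 mm (x) by 72 mm (y) inside, centred 41 mm either side of the origin along x; floor 4 mm above the desk with a dark pad, walls 4 mm thick, tops 14 mm above the desk. A tab with a white label sticks out 11 mm at the -x end
- blue_tray: blue tray fixed to the desk, 168 mm long (x axis, within 0.15 rad of straight ahead) by 80 mm (y); origin at the centre of its underside. A cross wall makes two compartments, 78 mm (x) by 72 mm (y) inside, centred 41 mm either side of the origin along x; floor 4 mm above the desk with a dark pad, walls 4 mm thick, tops 14 mm above the desk. A tab with a white label sticks out 11 mm at the -x end
- petri_dish: shallow pale petri dish, 76 mm in diameter, 11 mm high, loose, standing behind the items; a bystander to leave alone; origin at the centre of its underside
- swab_jar: clear jar full of white cotton swabs, 53 mm in diameter, 79 mm tall, loose, standing behind the items and just in front of the big blue analyser (a fixed cabinet 365 mm tall whose front face is at x = 0.617 m and spans y = -0.44 to -0.10 m: keep arm and gripper clear of it); a bystander to leave alone; origin at the centre of its underside
Things that resemble listed ones, but are neither listed nor needed, are in the scene too. Leave any green look-alike of the jar_b alone.

How it is judged:
By the outcome, as a careful person would: the job done as asked, in the order asked, and still so for the second after the job is handed in, with the robot touching nothing.
It also fails if it takes over 136 s, if anything falls off the work surface, if the arm or the gripper's body presses on something with over 40 N, if the wrist force passes 120 N, or if a joint passes its speed limit or range.

## Working session

There is one attempt and no reset: what is moved stays moved. The work goes in short steps, Python scripts to look and compute and a tool call to move; the robot and the scene stay as the last step left them, time stands still between calls to the robot, and variables do not carry over. Pictures are saved under pics/ and viewed, at most 14 in all, crops included, and the job is handed in when it is done.

Besides the shell and the picture viewer there is one more tool, called as a command line: name --pt "numbers of a row" for each row, then --argument value for the rest. servo_tool: Moves the arm, as the interface text tells. Its arguments: {"type":"object","properties":{"plan":{"type":"array","items":{"type":"array","items":{"type":"number"}}},"force":{"type":"number"}},"required":["plan"]}

```bash
mkdir -p pics; ls
python3 - <<'E'
from workcell import bot
import cv2,numpy as np
print(bot.observe())
for n in("scene","side"):
    f=bot.grab_frame(n); cv2.imwrite(f"pics/{n}0.png",f["frame"]); print(n,f["mtx"].tolist(),f["R"].tolist(),f["t"].tolist())
    np.savez(f"{n}0.npz",**f)
f=bot.grab_frame("wrist");print(f["mtx"].tolist(),f["T_tool_cam"].tolist())
E
```

```text
pics
{'clock': 0.0, 'qpos': array([ 1.10983741,  0.52200304, -0.0363419 ,  1.60000891,  0.02119323,
        1.02110551, -0.11279144]), 'qd': array([-0.001036  , -0.00026865,  0.00077148,  0.00246967,  0.00026543,
       -0.00039773,  0.0002016 ]), 'joint_efforts': array([ 2.39274217e-03, -9.27112913e+01,  1.98090144e+00, -3.69924474e+01,
        1.80024351e-02,  8.16272426e-03,  1.69334130e-04]), 'position': array([ 0.23790076, -0.57758123,  0.23073208]), 'tool_rot': array([-3.14045464e+00,  6.89971630e-05,  3.90766598e-01]), 'force': array([ 0.6960831 , -0.63791223, -0.21964542]), 'moment': array([ 0.01790403,  0.0049445 , -0.02288433]), 'finger_force': 0.0, 'grip_width': 0.08534511231149705}
scene [[602.4679720368605, 0.0, 315.4825876978159], [0.0, 602.4679720368605, 246.12091794329152], [0.0, 0.0, 1.0]] [[0.18233822677013006, -0.983190553926141, -0.009439583080453517], [-0.835046265088382, -0.149781289927527, -0.5293989991958707], [0.5190862223371642, 0.10441216336258076, -0.8483204547349296]] [-0.14125704423763452, 0.4759121859283436, 1.3561873864324028]
side [[623.97983425031, 0.0, 314.4134528435412], [0.0, 623.97983425031, 237.85336171844835], [0.0, 0.0, 1.0]] [[0.9815223128605836, -0.19134213881447518, 0.0014612565527255545], [-0.07232475767148144, -0.3780507449897086, -0.9229554505177852], [0.17715269906092945, 0.9057956834334269, -0.38490401542306535]] [-0.5776088227660389, 0.0705057524821688, 1.384644463110246]
[[391.403920586409, 0.0, 320.9432615096235], [0.0, 391.403920586409, 241.36693011430265], [0.0, 0.0, 1.0]] [[0.0013484642460775105, -0.9495558203455894, -0.31359516209914695, 0.08081010305429566], [0.9999990885695146, 0.0012593965108111717, 0.0004866010338326649, -0.0011163832702461018], [-6.711419090709795e-05, -0.3135955324430527, 0.9495566531426345, -0.14370334326204215], [0.0, 0.0, 0.0, 1.0]]
```

View pics/scene0.png

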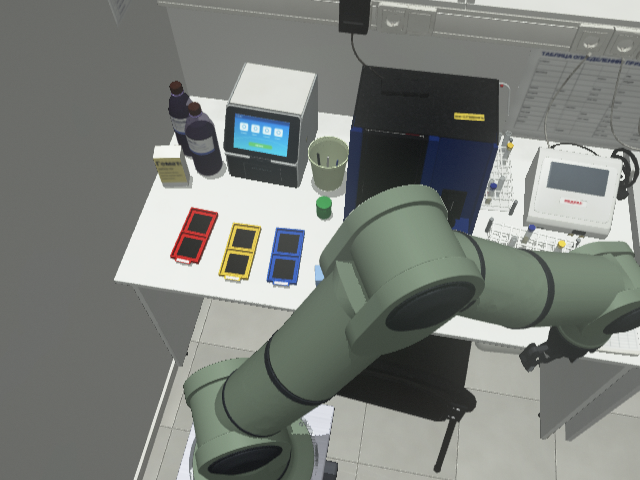

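View pics/side0.png

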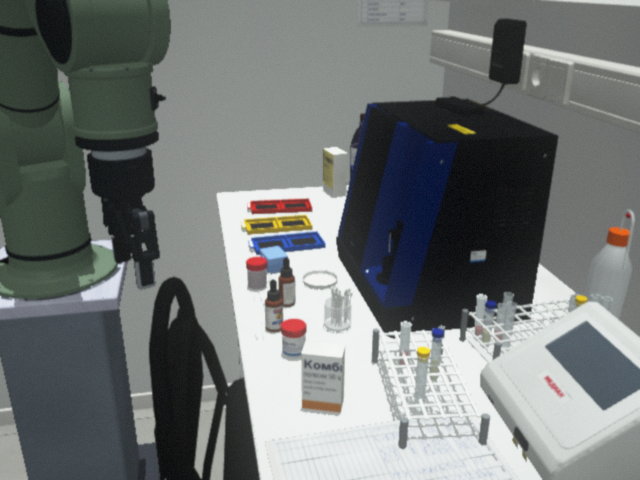

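The scene view shows the trays: red (195,235), yellow (240,252), blue (286,256). A green-lidded look-alike stands at (323,207), and the arm hides the items. In the side view the red lids are at (257,263) and (293,327), the droppers at (274,306) and (288,285), and the blue box at (274,258). The petri dish is at (321,279) and the swab jar at (338,310). The only jars with red lids are those two, and the green one is the look-alike. I'll localise these and confirm in a crop.

```bash
cat > h.py <<'E'
import cv2,numpy as np
def ray(f,u,v,z):
    d=np.linalg.inv(f["mtx"])@[u,v,1]; c=-f["R"].T@f["t"]; d=f["R"].T@d
    return c+d*(z-c[2])/d[2]
def blobs(img,lo,hi,amin=60):
    m=cv2.inRange(cv2.cvtColor(img,cv2.COLOR_BGR2HSV),np.array(lo),np.array(hi))
    n,l,s,c=cv2.connectedComponentsWithStats(m)
    return [(c[i].round(1).tolist(),s[i].tolist(),(l==i).astype(np.uint8)) for i in range(1,n) if s[i][4]>=amin]
C=dict(red=[(0,130,80),(6,255,255)],red2=[(174,130,80),(180,255,255)],yel=[(18,120,100),(32,255,255)],blue=[(105,120,90),(122,255,255)],lblue=[(95,50,120),(112,160,255)],amber=[(3,50,20),(16,255,130)])
E
python3 - <<'E'
from h import *
for n in("scene","side"):
    f=np.load(n+"0.npz"); f={k:f[k] for k in("frame","mtx","R","t")}
    for k,z in(("red",.05),("red2",.05),("yel",.014),("blue",.014),("lblue",.038),("amber",.04)):
        for c,s,m in blobs(f["frame"],*C[k],amin=40):
            p=ray(f,*c,z)
            if .2<p[0]<.9 and -.7<p[1]<.7: print(n,k,c,s,p[:2].round(3),'z.014',ray(f,*c,.014)[:2].round(3))
f=np.load("side0.npz")["frame"]
cv2.imwrite("pics/crop0.png",cv2.resize(f[190:370,225:365],None,fx=3.3,fy=3.3,interpolation=cv2.INTER_CUBIC))
E
```

```text
scene red [193.4, 234.4] [170, 208, 48, 56, 844] [0.525 0.286] z.014 [0.546 0.299]
scene yel [239.1, 250.1] [219, 223, 42, 58, 862] [0.519 0.163] z.014 [0.519 0.163]
scene blue [461.6, 224.6] [452, 218, 17, 15, 162] [ 0.708 -0.424] z.014 [ 0.708 -0.424]
scene blue [285.3, 255.7] [267, 228, 37, 58, 766] [0.524 0.036] z.014 [0.524 0.036]
scene lblue [259.8, 143.7] [233, 123, 55, 34, 654] [0.878 0.188] z.014 [0.899 0.195]
scene lblue [288.7, 241.1] [271, 227, 34, 37, 370] [0.556 0.032] z.014 [0.571 0.036]
scene lblue [318.2, 273.8] [315, 265, 9, 18, 125] [ 0.471 -0.064] z.014 [ 0.485 -0.061]
side red [280.5, 205.9] [251, 199, 60, 14, 507] [0.534 0.182] z.014 [0.548 0.282]
side red [256.6, 266.2] [249, 262, 16, 8, 51] [ 0.433 -0.173] z.014 [ 0.44  -0.097]
side red [294.2, 327.0] [284, 319, 21, 18, 170] [ 0.47  -0.427] z.014 [ 0.48  -0.367]
side red2 [256.8, 262.1] [248, 257, 19, 13, 128] [ 0.436 -0.153] z.014 [ 0.443 -0.075]
side red2 [291.3, 324.3] [282, 319, 21, 13, 92] [ 0.467 -0.417] z.014 [ 0.476 -0.357]
side yel [277.5, 223.9] [245, 215, 67, 19, 704] [0.521 0.148] z.014 [0.521 0.14
[... 155 characters left out ...]
14 [0.535 0.027]
side blue [376.0, 280.8] [363, 265, 24, 36, 342] [ 0.678 -0.215] z.014 [ 0.678 -0.215]
side blue [490.8, 303.2] [486, 300, 10, 7, 52] [ 0.87  -0.351] z.014 [ 0.87  -0.351]
side blue [437.4, 331.9] [432, 328, 12, 9, 77] [ 0.728 -0.432] z.014 [ 0.728 -0.432]
side lblue [296.2, 234.2] [275, 231, 41, 8, 106] [0.547 0.012] z.014 [0.556 0.07 ]
side lblue [314.9, 243.5] [300, 231, 26, 19, 119] [ 0.58  -0.051] z.014 [0.59  0.004]
side lblue [257.0, 238.6] [251, 236, 12, 7, 40] [0.453 0.003] z.014 [0.458 0.06 ]
side lblue [273.3, 256.5] [250, 243, 42, 30, 538] [ 0.477 -0.105] z.014 [ 0.483 -0.052]
side amber [279.8, 292.5] [265, 276, 29, 32, 263] [ 0.466 -0.278] z.014 [ 0.473 -0.229]
```

View pics/crop0.png

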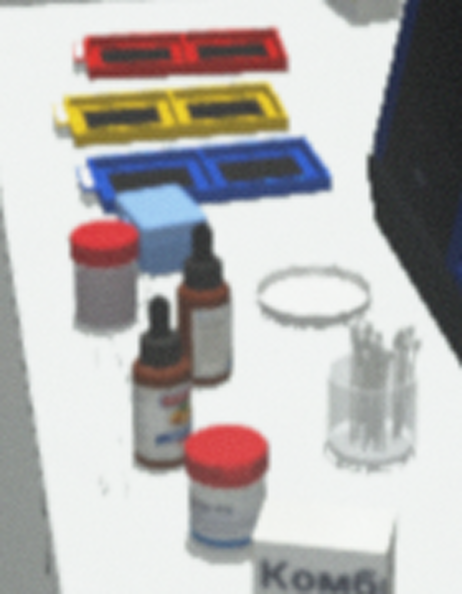

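The crop confirms the two red-lidded jars, at crop (105,275) and (228,490), as the targets. The amber bottles are at (163,390) and (205,310) and the blue box at (160,230). The petri dish, swab jar and "Комб" carton stay where they are. Next I move above the items for a wrist look.

servo_tool --pt "8.5 34.7 -23.4 -4.9 0 0 22.4" --pt "8.5 34.7 -23.4 -4.9 0 0 22.4" --pt "8.5 34.7 -23.4 -4.9 0 0 22.4" --pt "8.5 34.7 -23.4 -4.9 0 0 22.4" --pt "8.5 34.7 -23.4 -4.9 0 0 22.4" --pt "8.5 34.7 -23.4 -4.9 0 0 22.4" --pt "8.5 34.7 -23.4 -4.9 0 0 22.4" --pt "8.5 34.7 -23.4 -4.9 0 0 22.4" --pt "8.5 34.7 -23.4 -4.9 0 0 22.4" --pt "8.5 34.7 -23.4 -4.9 0 0 22.4" --force 30

```text
clock: 1.15
position: [0.4717, -0.2261, 0.2805]
tool_rot: [-3.141, -0.001, 0.005]
force: [-1.0, -0.3, 0.3]
grip_width: 0.0851
finger_force: 0.0
```

```bash
cat >> h.py <<'E'
from scipy.spatial.transform import Rotation as Ro
def wrist(bot,name):
    s=bot.observe(); f=bot.grab_frame("wrist"); T=np.eye(4); T[:3,:3]=Ro.from_euler("xyz",s["tool_rot"]).as_matrix(); T[:3,3]=s["position"]
    W=np.linalg.inv(T@f["T_tool_cam"]); f["R"]=W[:3,:3]; f["t"]=W[:3,3]
    np.savez(name+".npz",frame=f["frame"],mtx=f["mtx"],R=f["R"],t=f["t"]); cv2.imwrite(f"pics/{name}.png",f["frame"]); return f
def load(n):
    f=np.load(n+".npz"); return {k:f[k] for k in("frame","mtx","R","t")}
def go(s,x,y,z,yaw):
    "shift cm / turn deg from present pose to target"
    A=Ro.from_euler("xyz",s["tool_rot"]); B=Ro.from_euler("xyz",[np.pi,0,yaw])
    return np.r_[100*A.inv().apply(np.array([x,y,z])-s["position"]),np.degrees((A.inv()*B).as_rotvec())].round(2).tolist()
E
python3 - <<'E'
from h import *
from workcell import bot
s=bot.observe();print(s["clock"],s["position"],s["tool_rot"],s["qpos"].round(2))
f=wrist(bot,"w1")
for k,z in(("red",.06),("red2",.06),("blue",.014),("lblue",.038)):
    for c,S,m in blobs(f["frame"],*C[k],amin=150): print(k,c,S,ray(f,*c,z)[:2].round(3))
E
```

```text
1.15 [ 0.47168006 -0.22605084  0.2805075 ] [-3.14070654e+00 -8.11522244e-04  5.03222886e-03] [ 0.4   0.31 -0.08  1.8   0.03  1.03 -1.26]
red2 [531.5, 203.8] [509, 181, 46, 45, 1552] [ 0.471 -0.425]
red2 [259.8, 237.6] [238, 216, 44, 43, 1410] [ 0.435 -0.165]
blue [60.8, 128.0] [0, 41, 119, 184, 6399] [0.535 0.038]
lblue [177.0, 186.7] [142, 159, 70, 56, 2747] [ 0.481 -0.082]
```

View pics/w1.png

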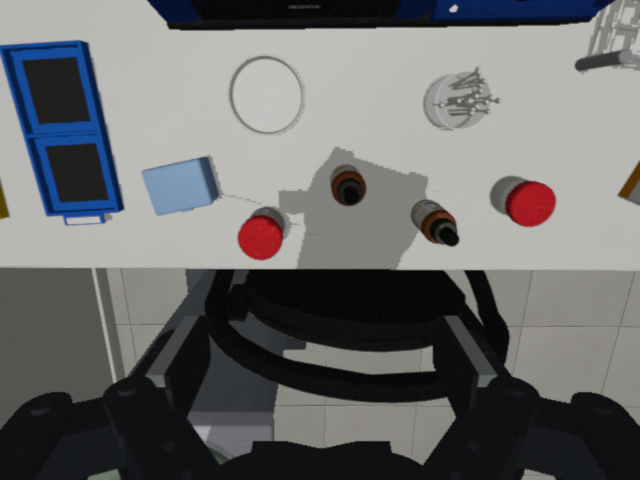

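The wrist view shows the red lids at (531,204) and (260,238), and the bottles with shoulders near (349,186) and (435,221). The box is at (180,186) and the blue tray at (62,130). The petri dish (267,94) and swab jar (460,100) are well behind the items.

Run:
```python
from h import *
from workcell import bot
f=load("w1"); s=bot.observe()
for n,u,v,z in[("d1 shoulder",348.5,186,.065),("d1 tip",350,189,.1),("d2 tip",452,240,.1),("d2 base",422,208,.0),("d2 sh",437,222,.065),("carton",628,190,.1),("carton",628,190,.03),("petri",267,94,.01),("swab",456,101,.03)]: print(n,ray(f,u,v,z)[:2].round(3))
print(go(s,.470,-.425,.12,0)); print(go(s,.470,-.425,.033,0))
```

```text
d1 shoulder [ 0.488 -0.25 ]
d1 tip [ 0.491 -0.249]
d2 tip [ 0.447 -0.339]
d2 base [ 0.452 -0.337]
d2 sh [ 0.454 -0.335]
carton [ 0.492 -0.481]
carton [ 0.479 -0.537]
petri [ 0.569 -0.171]
swab [ 0.563 -0.352]
[-0.09, 19.69, 16.02, -0.01, -0.0, 0.15]
[-0.09, 19.69, 24.72, -0.01, -0.0, 0.15]
```

servo_tool --pt "8.5 -0.1 19.7 2 0 0 0" --pt "8.5 -0.1 19.7 6 0 0 0" --pt "8.5 -0.1 19.7 10 0 0 0" --pt "6.5 -0.1 19.7 12 0 0 0" --pt "6.5 -0.1 19.7 12 0 0 0" --pt "6.5 -0.1 19.7 12 0 0 0" --pt "6.5 -0.1 19.7 12 0 0 0"

```text
clock: 1.9
position: [0.4672, -0.4273, 0.1593]
tool_rot: [-3.141, 0.002, -0.002]
force: [0.5, -0.0, 0.5]
grip_width: 0.0652
finger_force: 0.0
```

Run:
```python
from h import *
from workcell import bot
S=load("side0")
for u,v in[(303,403),(342,410)]: print("carton base",ray(S,u,v,0)[:2].round(3))
s=bot.observe();f=wrist(bot,"w2")
for k in("red","red2"):
    for c,q,m in blobs(f["frame"],*C[k],amin=150): p=ray(f,*c,.058); print(k,c,q,p[:2].round(3),go(s,p[0],p[1],.033,0))
```

```text
carton base [ 0.46  -0.568]
carton base [ 0.515 -0.595]
red2 [323.3, 234.9] [292, 204, 64, 63, 2766] [ 0.471 -0.428] [0.4, 0.06, 12.63, -0.06, 0.11, -0.14]
```

View pics/w2.png

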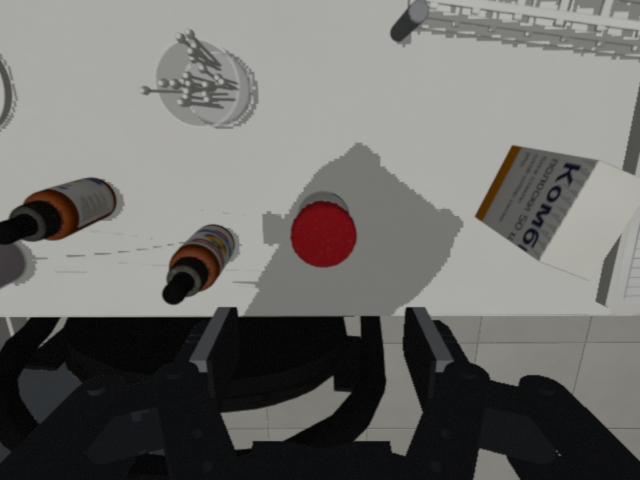

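The lid is at (323,235), centred between the fingers. The carton and bottle 2 leave room, so I descend and grip.

servo_tool --pt "6.5 0.3 0 5 0 0 0" --pt "6.5 0.3 0 10 0 0 0" --pt "6.5 0.3 0 12.5 0 0 0" --pt "6.5 0.3 0 12.5 0 0 0" --pt "6.5 0.3 0 12.5 0 0 0" --pt "3 0.3 0 12.5 0 0 0" --pt "3 0.3 0 12.5 0 0 0" --pt "3 0.3 0 12.5 0 0 0" --pt "3 0.3 0 12.5 0 0 0" --pt "3 0.3 0 12.5 0 0 0" --force 30

```text
clock: 2.95
position: [0.4729, -0.4272, 0.0377]
tool_rot: [3.139, -0.003, -0.0]
force: [-0.5, -0.4, 11.4]
grip_width: 0.0422
finger_force: 28.9
```

Run:
```python
from h import *
# tray axes from scene + wrist: use minAreaRect on the outer hull
for n,k in(("scene0","red"),("scene0","yel"),("scene0","blue"),("side0","red"),("side0","yel")):
    f=load(n)
    for c,q,m in blobs(f["frame"],*C[k],amin=400):
        P=np.argwhere(m)[:,::-1]; W=np.array([ray(f,u,v,.014)[:2] for u,v in P],np.float32)
        if W[:,0].max()<.8: print(n,k,cv2.minAreaRect(W))
from workcell import bot; s=bot.observe(); print(s["position"],s["grip_width"],s["finger_force"],s["force"])
```

```text
scene0 red ((0.5444687604904175, 0.2981880009174347), (0.0814688503742218, 0.17531493306159973), 86.8731689453125)
scene0 yel ((0.5170841813087463, 0.1613081693649292), (0.1762154996395111, 0.07994326949119568), 1.1908634901046753)
scene0 blue ((0.5239599943161011, 0.03593236580491066), (0.17557001113891602, 0.07933318614959717), 3.7522308826446533)
side0 red ((0.5478874444961548, 0.2847237288951874), (0.09456146508455276, 0.16434849798679352), 86.10454559326172)
side0 yel ((0.5206331610679626, 0.14923156797885895), (0.1687014251947403, 0.09879489988088608), 1.592910647392273)
[ 0.47289639 -0.42720069  0.03770628] 0.04222590474168084 28.913736860558856 [-0.50278484 -0.36557666 11.36577459]
```

servo_tool --pt "3 0 0 -4 0 0 0" --pt "3 0 0 -9 0 0 0" --pt "3 0 -1 -14 0 0 0" --pt "3 -0.5 -5 -17 0 0 0" --pt "3 -0.5 -10 -18 0 0 0" --pt "3 -0.5 -15 -18 0 0 0" --pt "3 -0.5 -20 -18 0 0 0" --pt "3 -0.5 -25 -18 0 0 0" --pt "3 -0.5 -30 -18 0 0 0" --pt "3 -0.5 -35 -18 0 0 0"

```text
clock: 3.95
position: [0.4667, -0.0764, 0.2168]
tool_rot: [3.141, -0.003, -0.0]
force: [1.5, 0.2, -0.0]
grip_width: 0.042
finger_force: 31.4
```

servo_tool --pt "3 0 -5 0 0 0 0" --pt "3 0 -10 0 0 0 0" --pt "3 2 -14 0 0 0 0" --pt "3 4 -18 0 0 0 1" --pt "3 5 -22 0 0 0 2" --pt "3 6 -26 0 0 0 3" --pt "3 7 -30 0 0 0 3" --pt "3 7 -33 0 0 0 3" --pt "3 7 -33 0 0 0 3" --pt "3 7 -33 0 0 0 3"

```text
clock: 4.95
position: [0.5368, 0.2521, 0.2162]
tool_rot: [-3.141, -0.001, -0.052]
force: [-0.1, -1.1, -0.5]
grip_width: 0.0423
finger_force: 31.4
```

```bash
cat >> h.py <<'E'
def tray(f,k):
    "dark pads of the tray of colour k: centres on the floor plane and angle"
    out=[]
    for c,q,m in blobs(f["frame"],*C[k],amin=1500):
        cs,h=cv2.findContours(m,cv2.RETR_CCOMP,cv2.CHAIN_APPROX_NONE)
        W=lambda c,z:np.array([ray(f,u,v,z)[:2] for u,v in c[:,0]],np.float32)
        for i,c in enumerate(cs):
            if cv2.contourArea(c)>800 : out.append(("hole" if h[0][i][3]>=0 else "outer",cv2.minAreaRect(W(c,.014 if h[0][i][3]<0 else .008))))
    return out
E
python3 - <<'E'
from h import *
from workcell import bot
C["red"]=[(0,130,60),(6,255,255)]
s=bot.observe();print(s["clock"],s["position"],s["tool_rot"],s["grip_width"],s["finger_force"],s["force"])
f=wrist(bot,"w3")
for k in("red","red2","yel","blue"):
    for o in tray(f,k): print(k,o)
E
```

```text
4.95 [0.5368067  0.25209846 0.21621098] [-3.14128549e+00 -1.11664829e-03 -5.15343988e-02] 0.04234417307839992 31.38825656758854 [-0.08087123 -1.08465614 -0.523539  ]
red ('outer', ((0.5457362532615662, 0.301290899515152), (0.07915715128183365, 0.17788399755954742), 86.60274505615234))
red ('hole', ((0.5924378037452698, 0.2984689474105835), (0.053988199681043625, 0.059658609330654144), 87.12444305419922))
red2 ('outer', ((0.38548585772514343, 0.26141101121902466), (0.11964690685272217, 0.11724694073200226), 47.50861358642578))
yel ('outer', ((0.5183476209640503, 0.16432733833789825), (0.17868295311927795, 0.07976896315813065), 1.1571298837661743))
yel ('hole', ((0.48371243476867676, 0.16391417384147644), (0.06215120851993561, 0.05601247400045395), 1.0557920932769775))
yel ('hole', ((0.564856767654419, 0.16573700308799744), (0.06133604422211647, 0.055108074098825455), 1.1330424547195435))
blue ('outer', ((0.5255008935928345, 0.03821622207760811), (0.1778431534767151, 0.07975659519433975), 3.6524460315704346))
blue ('hole', ((0.4906785786151886, 0.03711698576807976), (0.061518047004938126, 0.05546143651008606), 3.5862343311309814))
blue ('hole', ((0.48722678422927856, 0.03140898793935776), (0.08055990934371948, 0.07394596189260483), 3.6541802883148193))
blue ('hole', ((0.5718460083007812, 0.04219021275639534), (0.06116041541099548, 0.05538993701338768), 4.0410542488098145))
blue ('hole', ((0.5557968616485596, 0.016789861023426056), (0.05505942925810814, 0.10673811286687851), 52.82686996459961))
```

View pics/w3.png

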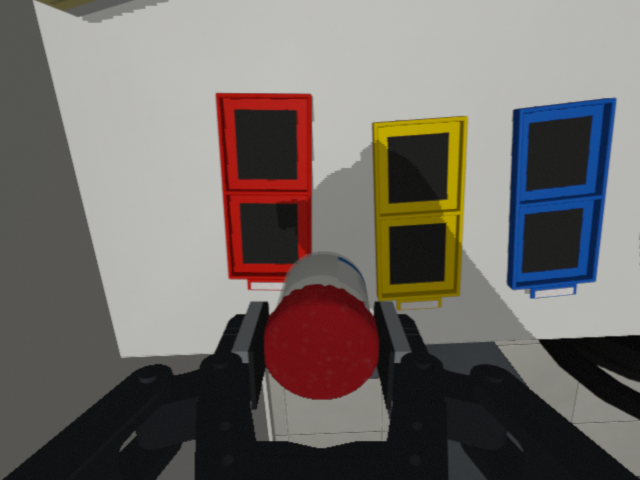

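The red tray's far pad is at (267,146) and its near pad at (270,234). The jar hangs upright, so I set it in the far compartment.

servo_tool --pt "3 3 -3 0 0 0 0" --pt "3 5.3 -4.9 2 0 0 0" --pt "3 5.3 -4.9 6 0 0 0" --pt "3 5.3 -4.9 10 0 0 0" --pt "3 5.3 -4.9 14 0 0 0" --pt "3 5.3 -4.9 16 0 0 0" --pt "3 5.3 -4.9 16.8 0 0 0" --pt "3 5.3 -4.9 17.2 0 0 0" --pt "3 5.3 -4.9 17.3 0 0 0" --pt "3 5.3 -4.9 17.3 0 0 0"

```text
clock: 6.0
position: [0.5931, 0.298, 0.0436]
tool_rot: [-3.141, -0.002, -0.053]
force: [-0.4, 1.3, 0.3]
grip_width: 0.042
finger_force: 31.4
```

Run:
```python
from workcell import bot
s=bot.observe();print(s["position"],s["tool_rot"],s["grip_width"],s["finger_force"],s["force"])
```

```text
[0.59308293 0.29801055 0.04362185] [-3.14072363e+00 -1.54097610e-03 -5.29305828e-02] 0.041961362569164856 31.394529417157173 [-0.37327529  1.34279922  0.30086081]
```

servo_tool --pt "3 0 0 0.15 0 0 0" --pt "6.5 0 0 0.15 0 0 0" --pt "6.5 0 0 0.15 0 0 0" --pt "6.5 0 0 0.15 0 0 0" --pt "6.5 0 0 0.15 0 0 0" --pt "6.5 0 0 0.15 0 0 0" --pt "6.5 0 0 -3 0 0 0" --pt "6.5 0 0 -8 0 0 0" --pt "6.5 0 2 -13 0 0 0" --pt "6.5 -2 6 -15.6 0 0 0"

```text
clock: 7.0
position: [0.5726, 0.2445, 0.199]
tool_rot: [-3.138, -0.004, -0.05]
force: [-0.0, -1.3, 1.0]
grip_width: 0.0651
finger_force: 0.0
```

servo_tool --pt "6.5 -2 5 0 0 0 0" --pt "6.5 -4 10 0 0 0 0" --pt "6.5 -6 15 0 0 0 -1" --pt "6.5 -8 20 0 0 0 -2" --pt "6.5 -10 25 0 0 0 -3" --pt "6.5 -11.3 30 0 0 0 -3" --pt "6.5 -11.3 35 0 0 0 -3" --pt "6.5 -11.3 39 2 0 0 -3" --pt "6.5 -11.3 41.1 4 0 0 -3" --pt "6.5 -11.3 41.1 4 0 0 -3"

```text
clock: 8.0
position: [0.4347, -0.166, 0.1537]
tool_rot: [3.141, 0.003, -0.006]
force: [0.2, 1.0, 1.3]
grip_width: 0.065
finger_force: 0.0
```

Run:
```python
from h import *
from workcell import bot
s=bot.observe();print(s["position"],s["tool_rot"]);f=wrist(bot,"w4")
for k in("red","red2"):
    for c,q,m in blobs(f["frame"],*C[k],amin=150): p=ray(f,*c,.058); print(k,c,q,p[:2].round(3),go(s,p[0],p[1],.033,0))
```

```text
[ 0.434706   -0.16596323  0.15374165] [ 3.14107599e+00  3.01892760e-03 -5.92806588e-03]
red2 [318.6, 242.2] [286, 208, 66, 67, 3131] [ 0.435 -0.163] [0.08, -0.25, 12.07, 0.03, 0.17, -0.34]
```

View pics/w4.png

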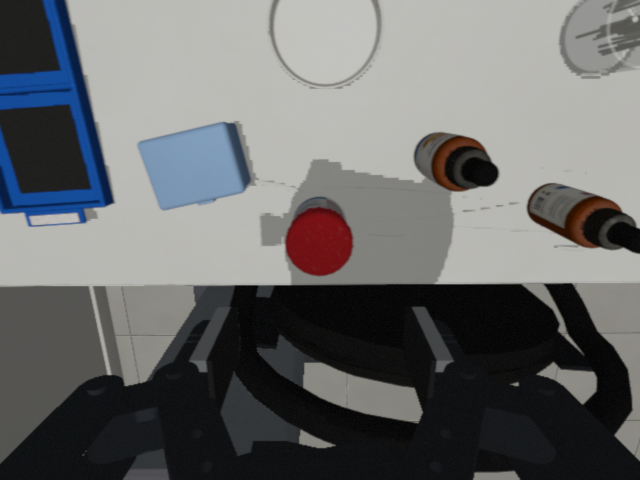

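Jar 2's lid is at (319,242). The box corner at (248,188) is clear of the left finger, so I descend and grip.

servo_tool --pt "6.5 0 -0.2 5 0 0 0" --pt "6.5 0 -0.2 10 0 0 0" --pt "6.5 0 -0.2 12 0 0 0" --pt "6.5 0 -0.2 12 0 0 0" --pt "6.5 0 -0.2 12 0 0 0" --pt "3 0 -0.2 12 0 0 0" --pt "3 0 -0.2 12 0 0 0" --pt "3 0 -0.2 12 0 0 0" --pt "3 0 -0.2 12 0 0 0" --pt "3 0 -0.2 12 0 0 0"

```text
clock: 9.05
position: [0.438, -0.1603, 0.0375]
tool_rot: [3.141, -0.003, -0.0]
force: [-0.1, 0.1, 13.0]
grip_width: 0.0429
finger_force: 28.6
```

Run:
```python
from h import *
from workcell import bot
s=bot.observe();print(s["position"],s["grip_width"],s["finger_force"],s["force"]);print(go(s,.510,.303,.2,-.059),go(s,.510,.303,s["position"][2]+.006,-.059))
```

```text
[ 0.43796829 -0.16026472  0.03748725] 0.04290529111861787 28.614179610372048 [-0.05241282  0.12509041 13.01036185]
[7.24, -46.32, -16.27, 0.04, -0.19, 3.36] [7.19, -46.33, -0.61, 0.04, -0.19, 3.36]
```

servo_tool --pt "3 0 0 -4 0 0 0" --pt "3 0 0 -9 0 0 0" --pt "3 0 -2 -13 0 0 0" --pt "3 1 -6 -16 0 0 0" --pt "3 2 -11 -16 0 0 0" --pt "3 3 -16 -16 0 0 0" --pt "3 4 -21 -16 0 0 1" --pt "3 5 -26 -16 0 0 2" --pt "3 6 -31 -16 0 0 3" --pt "3 7 -36 -16 0 0 3.4"

```text
clock: 10.05
position: [0.5057, 0.1956, 0.1973]
tool_rot: [-3.141, -0.002, -0.06]
force: [0.9, -0.4, -0.4]
grip_width: 0.0426
finger_force: 30.9
```

servo_tool --pt "3 0.4 -5 0 0 0 0" --pt "3 0.8 -10 0 0 0 0" --pt "3 0.8 -10 4 0 0 0" --pt "3 0.8 -10 8 0 0 0" --pt "3 0.8 -10 10 0 0 0" --pt "3 0.8 -10 10 0 0 0"

```text
clock: 10.65
position: [0.5182, 0.2922, 0.0944]
tool_rot: [3.14, 0.002, -0.059]
force: [0.5, 0.8, 0.4]
grip_width: 0.043
finger_force: 30.9
```

Run:
```python
from h import *
from workcell import bot
s=bot.observe();print(s["position"],s["tool_rot"],s["grip_width"],s["finger_force"],s["force"]);print(go(s,.510,.303,.0430,-.059))
```

```text
[0.51824576 0.29217162 0.0944107 ] [ 3.13975642e+00  2.44264662e-03 -5.92439924e-02] 0.04300473840046356 30.90229590266972 [0.54320442 0.798601   0.44487732]
[-0.87, -1.04, 5.14, 0.11, 0.14, -0.01]
```

servo_tool --pt "3 -0.9 -1 2 0 0 0" --pt "3 -0.9 -1 4 0 0 0" --pt "3 -0.9 -1 4.8 0 0 0" --pt "3 -0.9 -1 5.2 0 0 0" --pt "3 -0.9 -1 5.2 0 0 0" --pt "6.5 -0.9 -1 5.2 0 0 0" --pt "6.5 -0.9 -1 5.2 0 0 0" --pt "6.5 -0.9 -1 5.2 0 0 0" --pt "6.5 -0.9 -1 5.2 0 0 0" --pt "6.5 -0.9 -1 5.2 0 0 0"

```text
clock: 11.65
position: [0.5111, 0.3033, 0.0439]
tool_rot: [-3.141, -0.0, -0.06]
force: [-0.8, 0.3, -0.1]
grip_width: 0.0649
finger_force: 0.0
```

servo_tool --pt "6.5 0 0 -4 0 0 0" --pt "6.5 0 0 -9 0 0 0" --pt "6.5 0 0 -14 0 0 0" --pt "6.5 0 0 -18 0 0 0" --pt "6.5 -2 4 -18 0 0 0" --pt "6.5 -2 4 -18 0 0 0"

```text
clock: 12.25
position: [0.4874, 0.2606, 0.2248]
tool_rot: [3.14, -0.001, -0.062]
force: [0.9, 0.4, -1.3]
grip_width: 0.0653
finger_force: 0.0
```

Run:
```python
from h import *
from workcell import bot
s=bot.observe();print(s["position"],s["tool_rot"],s["force"]);f=wrist(bot,"w5")
for k in("red","red2"):
    for c,q,m in blobs(f["frame"],*C[k],amin=150): p=ray(f,*c,.06); print(k,c,q,p[:2].round(3))
print(go(s,.453,-.337,.20,0))
```

```text
[0.48739225 0.2605959  0.22478984] [ 3.13989305e+00 -6.72350167e-04 -6.21304731e-02] [ 0.92934702  0.36086805 -1.32018301]
red [269.8, 123.0] [218, 29, 98, 209, 9144] [0.562 0.295]
red2 [262.6, 84.2] [233, 53, 60, 63, 2934] [0.59  0.298]
red2 [271.2, 194.1] [244, 167, 55, 56, 2302] [0.508 0.3  ]
[0.28, 59.85, 2.58, 0.1, -0.04, -3.56]
```

View pics/w5.png

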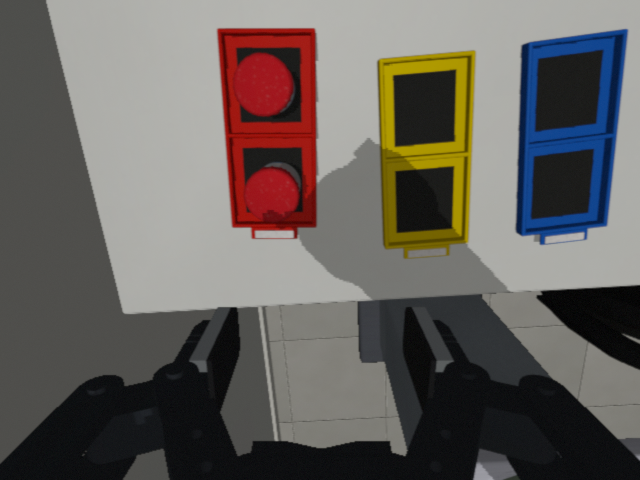

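Both jars stand upright on their compartment floors, at (263,84) and (271,194). Now for the bottles, the far one first.

servo_tool --pt "6.5 0 5 0 0 0 0" --pt "6.5 0 10 0 0 0 0" --pt "6.5 0 15 0 0 0 0" --pt "6.5 0 20 0 0 0 0" --pt "6.5 0 25 0 0 0 -1" --pt "6.5 0 30 0 0 0 -2" --pt "6.5 0 35 0 0 0 -3" --pt "6.5 0.3 40 0 0 0 -3.6" --pt "6.5 0.3 45 0 0 0 -3.6" --pt "6.5 0.3 50 0 0 0 -3.6"

```text
clock: 13.3
position: [0.4619, -0.2365, 0.2237]
tool_rot: [-3.141, -0.0, 0.004]
force: [2.4, 1.2, -0.1]
grip_width: 0.0651
finger_force: 0.0
```

servo_tool --pt "6.5 0 5 1 0 0 0" --pt "6.5 0 9.8 2.5 0 0 0" --pt "6.5 0 9.8 2.5 0 0 0" --pt "6.5 0 9.8 2.5 0 0 0"

```text
clock: 13.7
position: [0.462, -0.3332, 0.1978]
tool_rot: [-3.141, 0.001, 0.002]
force: [1.0, 0.1, 0.4]
grip_width: 0.0652
finger_force: 0.0
```

Run:
```python
from h import *
from workcell import bot
s=bot.observe();print(s["position"],s["tool_rot"],s["force"]);f=wrist(bot,"w6")
```

```text
[ 0.46196751 -0.33321153  0.19776792] [-3.14070683e+00  1.24853487e-03  1.69923233e-03] [1.03774385 0.06642452 0.35292837]
```

View pics/w6.png

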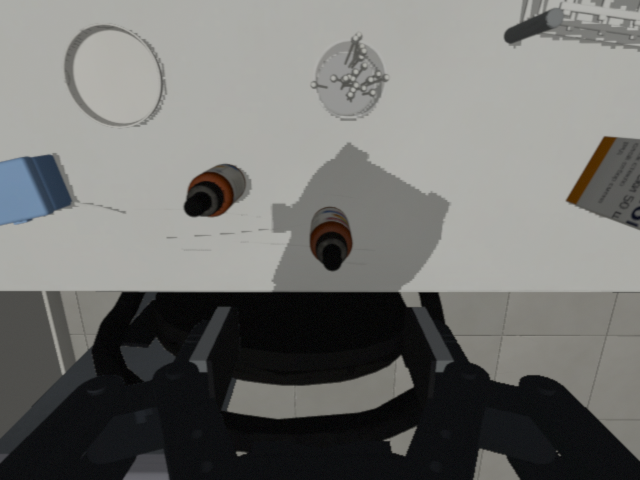

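Bottle 2 has its shoulder at (331,239) and teat tip at (333,259). Bottle 1's tip is at (196,206), and the gap between the bottles leaves room for the finger.

Run:
```python
from h import *
from workcell import bot
f=load("w6");s=bot.observe()
for n,u,v,z in[("d2sh",331,239,.065),("d2tip",333,259,.1),("d2base",329.5,222,0.0),("d1sh",211,194,.065),("d1tip",196,206,.1)]:
    p=ray(f,u,v,z); print(n,p[:2].round(4),go(s,p[0],p[1],.038,0))
```

```text
d2sh [ 0.4527 -0.3396] [-0.97, 0.76, 16.03, -0.05, 0.03, 0.2]
d2tip [ 0.4502 -0.3401] [-1.22, 0.81, 16.03, -0.05, 0.03, 0.2]
d2base [ 0.4478 -0.3398] [-1.46, 0.78, 16.03, -0.05, 0.03, 0.2]
d1sh [ 0.4863 -0.2534] [2.42, -7.85, 16.04, -0.05, 0.03, 0.2]
d1tip [ 0.4857 -0.2532] [2.36, -7.86, 16.04, -0.05, 0.03, 0.2]
```

servo_tool --pt "6.5 -1.1 0.75 3 0 0 0" --pt "6 -1.1 0.75 6 0 0 0" --pt "6 -1.1 0.75 10 0 0 0" --pt "6 -1.1 0.75 14 0 0 0" --pt "6 -1.1 0.75 15.9 0 0 0" --pt "6 -1.1 0.75 15.9 0 0 0" --pt "6 -1.1 0.75 15.9 0 0 0" --force 30

```text
clock: 14.45
position: [0.4521, -0.3395, 0.0407]
tool_rot: [3.142, -0.001, 0.005]
force: [-0.1, 0.6, 0.5]
grip_width: 0.0599
finger_force: 0.0
```

servo_tool --pt "2 0 0 0 0 0 0" --pt "2 0 0 0 0 0 0" --pt "2 0 0 0 0 0 0" --pt "2 0 0 0 0 0 0" --pt "2 0 0 0 0 0 0" --pt "2 0 0 0 0 0 0"

```text
clock: 15.05
position: [0.4521, -0.3406, 0.0413]
tool_rot: [3.14, -0.002, 0.003]
force: [-1.3, 0.9, 12.0]
grip_width: 0.0314
finger_force: 28.9
```

Run:
```python
from h import *
from workcell import bot
s=bot.observe();print(s["position"],s["grip_width"],s["finger_force"],s["force"]);print(go(s,.565,.166,.24,.02))
```

```text
[ 0.45211871 -0.34064458  0.04127196] 0.03138556463467536 28.879530059639364 [-1.26965546  0.92336628 12.01059025]
[11.49, -50.6, -19.91, 0.07, -0.12, -0.96]
```

servo_tool --pt "2 0 0 -3 0 0 0" --pt "2 0 0 -7 0 0 0" --pt "2 0 0 -12 0 0 0" --pt "2 0 0 -16 0 0 0" --pt "2 0 -4 -18 0 0 0" --pt "2 0 -9 -18 0 0 0" --pt "2 0 -14 -18 0 0 0" --pt "2 0 -19 -18 0 0 0" --pt "2 0 -24 -18 0 0 0" --pt "2 0 -29 -18 0 0 0"

```text
clock: 16.05
position: [0.45, -0.0483, 0.2207]
tool_rot: [3.141, -0.002, 0.003]
force: [2.3, -0.3, -1.0]
grip_width: 0.0314
finger_force: 30.4
```

servo_tool --pt "2 3 -4 0 0 0 0" --pt "2 6 -8 0 0 0 0" --pt "2 9 -12 0 0 0 0" --pt "2 11.5 -16 0 0 0 -1" --pt "2 11.5 -21 0 0 0 -1" --pt "2 11.5 -21.6 4 0 0 -1" --pt "2 11.5 -21.6 8 0 0 -1" --pt "2 11.5 -21.6 12 0 0 -1" --pt "2 11.5 -21.6 12 0 0 -1"

```text
clock: 16.95
position: [0.5621, 0.1654, 0.0963]
tool_rot: [3.139, 0.006, 0.021]
force: [-1.0, -0.7, 0.5]
grip_width: 0.0307
finger_force: 30.4
```

Run:
```python
from h import *
from workcell import bot
s=bot.observe();print(s["position"],s["tool_rot"],s["grip_width"],s["finger_force"]);print(go(s,.565,.166,.047,.02))
```

```text
[0.56211344 0.1654423  0.09628343] [3.13946165 0.00607197 0.02123209] 0.030746425075925753 30.4265135130845
[0.32, -0.06, 4.93, 0.12, 0.35, 0.07]
```

servo_tool --pt "2 0.2 0 2 0 0 0" --pt "2 0.2 0 4 0 0 0" --pt "2 0.2 0 4.7 0 0 0" --pt "2 0.2 0 5 0 0 0" --pt "2 0.2 0 5 0 0 0" --pt "2 0.2 0 5 0 0 0"

```text
clock: 17.55
position: [0.5672, 0.1664, 0.051]
tool_rot: [-3.141, -0.001, 0.021]
force: [-0.2, -0.7, -0.9]
grip_width: 0.0309
finger_force: 30.4
```

servo_tool --pt "6 0 0 0 0 0 0" --pt "6 0 0 0 0 0 0" --pt "6 0 0 0 0 0 0" --pt "6 0 0 0 0 0 0" --pt "6 0 0 0 0 0 0" --pt "6 0 0 -2 0 0 0" --pt "6 0 0 -6 0 0 0" --pt "6 0 0 -11 0 0 0" --pt "6 0 0 -16 0 0 0" --pt "6 0 0 -18 0 0 0"

```text
clock: 18.55
position: [0.5678, 0.1667, 0.2345]
tool_rot: [-3.14, -0.005, 0.021]
force: [0.2, 0.1, 0.0]
grip_width: 0.0598
finger_force: 0.0
```

Run:
```python
from h import *
from workcell import bot
s=bot.observe();print(s["position"],s["tool_rot"],s["force"]);print(go(s,.486,-.2535,.2,0));f=bot.grab_frame("side");cv2.imwrite("pics/s2.png",cv2.resize(f["frame"][170:350,210:370],None,fx=3.3,fy=3.3))
```

```text
[0.56782205 0.16669382 0.23453488] [-3.13983156 -0.00515224  0.02060389] [0.20726932 0.10772791 0.01564012]
[-9.06, 41.85, 3.33, -0.1, -0.29, 1.18]
```

View pics/s2.png

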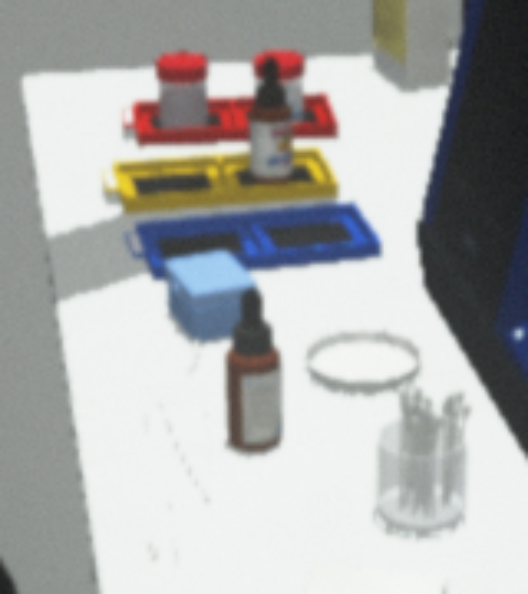

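The side crop shows both jars upright in the red tray and bottle 2 upright in the far yellow compartment (270,120). Next is bottle 1.

servo_tool --pt "6 -3 4 0 0 0 0" --pt "6 -6 8 0 0 0 0" --pt "6 -9 12 0 0 0 1" --pt "6 -9 17 0 0 0 1" --pt "6 -9 22 0 0 0 1.2" --pt "6 -9 27 0 0 0 1.2" --pt "6 -9 32 0 0 0 1.2" --pt "6 -9 37 1 0 0 1.2" --pt "6 -9 41.8 3.3 0 0 1.2" --pt "6 -9 41.8 3.3 0 0 1.2"

```text
clock: 19.6
position: [0.4831, -0.2589, 0.1943]
tool_rot: [3.141, 0.003, -0.006]
force: [-0.1, 0.8, 0.6]
grip_width: 0.0599
finger_force: 0.0
```

Run:
```python
from h import *
from workcell import bot
s=bot.observe();print(s["position"],s["tool_rot"]);f=wrist(bot,"w7")
im=f["frame"][150:290,250:400]
cv2.imwrite("pics/w7c.png",cv2.resize(im,None,fx=4,fy=4,interpolation=cv2.INTER_CUBIC))
```

```text
[ 0.48306277 -0.25886412  0.19428245] [ 3.14067859  0.00320377 -0.006474  ]
```

View pics/w7c.png

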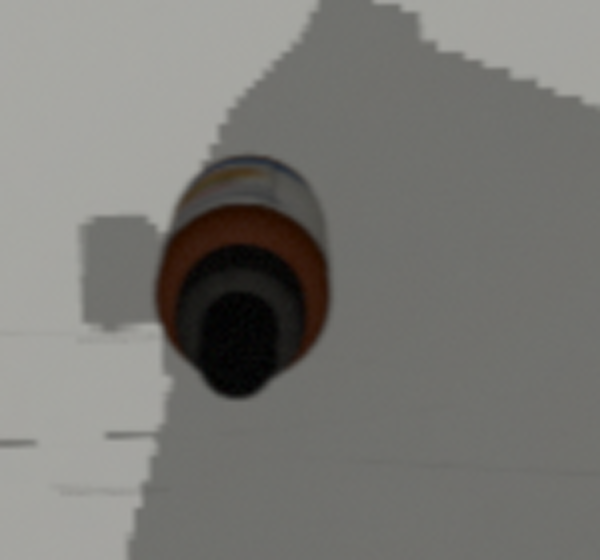

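Bottle 1's shoulder centre is at crop (243,290), and its tip at (238,360), upright.

Run:
```python
from h import *
from workcell import bot
f=load("w7");s=bot.observe()
for n,u,v,z in[("sh",310.75,222.3,.065),("tip",309.5,240,.1)]:
    p=ray(f,u,v,z); print(n,p[:2].round(4),go(s,p[0],p[1],.04,0))
```

```text
sh [ 0.4874 -0.2506] [0.41, -0.6, 15.48, -0.01, 0.16, -0.27]
tip [ 0.4855 -0.2506] [0.22, -0.59, 15.48, -0.01, 0.16, -0.27]
```

servo_tool --pt "6 0.3 -0.6 2 0 0 0" --pt "6 0.3 -0.6 4 0 0 0" --pt "6 0.3 -0.6 5 0 0 0" --pt "6 0.3 -0.6 5 0 0 0" --pt "6 0.3 -0.6 5 0 0 0"

```text
clock: 20.15
position: [0.4886, -0.2474, 0.1474]
tool_rot: [3.142, -0.0, 0.0]
force: [1.1, -0.6, 1.1]
grip_width: 0.0599
finger_force: 0.0
```

Run:
```python
from h import *
from workcell import bot
s=bot.observe();print(s["position"]);print(go(s,.4865,-.2506,.04,0))
```

```text
[ 0.48856329 -0.24736014  0.14736369]
[-0.21, 0.32, 10.74, 0.0, -0.02, 0.0]
```

servo_tool --pt "6 -0.2 0.3 4 0 0 0" --pt "6 -0.2 0.3 8 0 0 0" --pt "6 -0.2 0.3 10.7 0 0 0" --pt "6 -0.2 0.3 10.7 0 0 0" --pt "2 -0.2 0.3 10.7 0 0 0" --pt "2 -0.2 0.3 10.7 0 0 0" --pt "2 -0.2 0.3 10.7 0 0 0" --pt "2 -0.2 0.3 10.7 0 0 0" --pt "2 -0.2 0.3 10.7 0 0 0" --pt "2 -0.2 0.3 10.7 0 0 0"

```text
clock: 21.15
position: [0.4874, -0.2511, 0.0419]
tool_rot: [3.14, -0.003, -0.0]
force: [-0.5, -0.1, 6.5]
grip_width: 0.031
finger_force: 29.3
```

Run:
```python
from h import *
from workcell import bot
s=bot.observe();print(s["position"],s["grip_width"],s["finger_force"],s["force"]);print(go(s,.483,.164,.22,.02))
```

```text
[ 0.4873903  -0.2510926   0.04185223] 0.030963616013589147 29.31221943057608 [-0.54993705 -0.12418159  6.47508207]
[-0.4, -41.49, -17.87, 0.07, -0.16, -1.17]
```

servo_tool --pt "2 0 0 -3 0 0 0" --pt "2 0 0 -7 0 0 0" --pt "2 0 0 -12 0 0 0" --pt "2 0 0 -16 0 0 0" --pt "2 0 -4 -18 0 0 0" --pt "2 -0.4 -9 -18 0 0 0" --pt "2 -0.4 -14 -18 0 0 0" --pt "2 -0.4 -19 -18 0 0 0" --pt "2 -0.4 -24 -18 0 0 0" --pt "2 -0.4 -29 -18 0 0 -1"

```text
clock: 22.15
position: [0.4823, 0.0412, 0.2216]
tool_rot: [-3.142, -0.003, 0.017]
force: [0.6, 0.6, -0.7]
grip_width: 0.0307
finger_force: 30.3
```

servo_tool --pt "2 0 -5 0 0 0 0" --pt "2 0 -10 0 0 0 0" --pt "2 0 -12.5 0 0 0 0" --pt "2 0 -12.5 4 0 0 0" --pt "2 0 -12.5 8 0 0 0" --pt "2 0 -12.5 12 0 0 0" --pt "2 0 -12.5 12 0 0 0" --pt "2 0 -12.5 12 0 0 0"

```text
clock: 22.95
position: [0.4806, 0.1644, 0.1014]
tool_rot: [-3.141, -0.001, 0.017]
force: [0.6, 1.2, -0.3]
grip_width: 0.0309
finger_force: 30.3
```

Run:
```python
from h import *
from workcell import bot
s=bot.observe();print(s["position"],s["tool_rot"],s["grip_width"],s["finger_force"]);print(go(s,.483,.164,.047,.02))
```

```text
[0.4806475  0.1644151  0.10139413] [-3.14149321e+00 -7.33729901e-04  1.71700682e-02] 0.03085981020693158 30.347950599098112
[0.23, 0.05, 5.44, -0.01, -0.04, -0.16]
```

servo_tool --pt "2 0.2 0 2 0 0 0" --pt "2 0.2 0 4 0 0 0" --pt "2 0.2 0 5 0 0 0" --pt "2 0.2 0 5.4 0 0 0" --pt "2 0.2 0 5.4 0 0 0" --pt "2 0.2 0 5.4 0 0 0"

```text
clock: 23.55
position: [0.4827, 0.1645, 0.0469]
tool_rot: [-3.141, -0.001, 0.017]
force: [-0.1, 0.6, -1.1]
grip_width: 0.0305
finger_force: 30.4
```

servo_tool --pt "6 0 0 0 0 0 0" --pt "6 0 0 0 0 0 0" --pt "6 0 0 0 0 0 0" --pt "6 0 0 0 0 0 0" --pt "6 0 0 0 0 0 0" --pt "6 0 0 -2 0 0 0" --pt "6 0 0 -6 0 0 0" --pt "6 0 0 -11 0 0 0" --pt "6 0 0 -16 0 0 0" --pt "6 0 0 -18 0 0 0"

```text
clock: 24.55
position: [0.4833, 0.1648, 0.2301]
tool_rot: [-3.14, -0.005, 0.017]
force: [-0.2, -0.2, -0.9]
grip_width: 0.0603
finger_force: 0.0
```

Run:
```python
from h import *
from workcell import bot
s=bot.observe();print(s["position"],s["tool_rot"],s["force"]);print(go(s,.485,-.09,.2,0))
f=load("w4")
for n in("w4","w6"):
  f=load(n)
  for c,q,m in blobs(f["frame"],[95,50,100],[112,170,255],amin=500):
    P=np.argwhere(m)[:,::-1]; W=np.array([ray(f,u,v,.038)[:2] for u,v in P],np.float32); print(n,c,q,cv2.minAreaRect(W))
```

```text
[0.4832522  0.16476204 0.23011638] [-3.13972627 -0.00467846  0.01707877] [-0.18797901 -0.2046029  -0.9130903 ]
[-0.27, 25.48, 2.96, -0.11, -0.27, 0.98]
w4 [192.2, 166.0] [138, 122, 107, 88, 6487] ((0.48003897070884705, -0.0810503363609314), (0.047939229756593704, 0.06024966388940811), 12.052566528320312)
w6 [18.6, 193.2] [0, 157, 48, 68, 2348] ((0.4813482165336609, -0.08963621407747269), (0.048152510076761246, 0.04212291166186333), 12.203394889831543)
```

servo_tool --pt "8.3 0 5 0 0 0 0" --pt "8.3 0 10 0 0 0 -2" --pt "8.3 -0.7 15 1 0 0 -5" --pt "8.3 -0.7 20 4 0 0 -8" --pt "8.3 -0.7 24.6 7 0 0 -11" --pt "8.3 -0.7 24.6 7 0 0 -11" --pt "8.3 -0.7 24.6 7 0 0 -11" --pt "8.3 -0.7 24.6 7 0 0 -11"

```text
clock: 25.35
position: [0.4797, -0.0809, 0.1561]
tool_rot: [-3.141, -0.0, 0.209]
force: [0.6, 0.3, 0.7]
grip_width: 0.0829
finger_force: 0.0
```

Run:
```python
from h import *
from workcell import bot
s=bot.observe();print(s["position"],s["tool_rot"]);f=wrist(bot,"w8")
for c,q,m in blobs(f["frame"],[95,50,100],[112,170,255],amin=1500):
    P=np.argwhere(m)[:,::-1]; W=np.array([ray(f,u,v,.038)[:2] for u,v in P],np.float32); r=cv2.minAreaRect(W);print(c,q,r,go(s,*r[0],.013,np.radians(12)))
```

```text
[ 0.47967713 -0.08085856  0.15608148] [-3.14114458e+00 -2.37944999e-04  2.09150450e-01]
[322.4, 230.8] [280, 199, 86, 65, 5343] ((0.48066067695617676, -0.08071093261241913), (0.04646248370409012, 0.05943654477596283), 11.221059799194336) [0.1, 0.01, 14.31, -0.03, -0.01, -0.02]
```

View pics/w8.png

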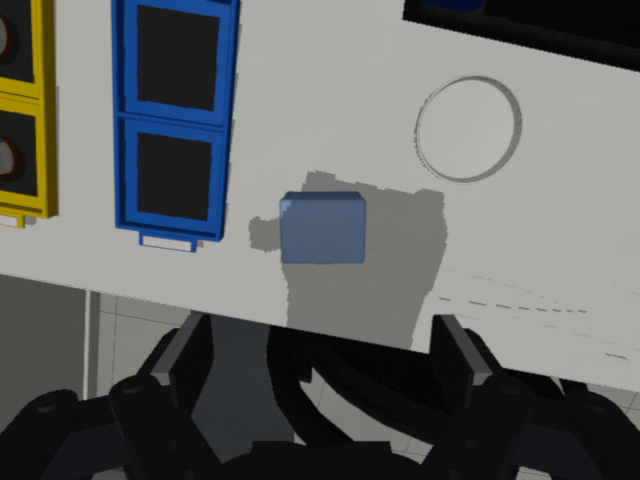

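The box is centred at (322,231) and square to the fingers. Neither the tray nor the dish is in the way.

servo_tool --pt "8.3 0.1 0 4 0 0 0" --pt "8.3 0.1 0 8 0 0 0" --pt "8.3 0.1 0 12 0 0 0" --pt "8.3 0.1 0 14.2 0 0 0" --pt "8.3 0.1 0 14.2 0 0 0" --pt "4 0.1 0 14.2 0 0 0" --pt "4 0.1 0 14.2 0 0 0" --pt "4 0.1 0 14.2 0 0 0" --pt "4 0.1 0 14.2 0 0 0" --pt "4 0.1 0 14.2 0 0 0"

```text
clock: 26.4
position: [0.4815, -0.0812, 0.0155]
tool_rot: [3.141, -0.003, 0.21]
force: [-2.0, 3.9, 12.5]
grip_width: 0.0593
finger_force: 33.8
```

servo_tool --pt "4 0 0 -3 0 0 0" --pt "4 0 0 -7 0 0 0" --pt "4 0 0 -9 0 0 0" --pt "4 0 0 -9 0 0 0"

```text
clock: 26.8
position: [0.4822, -0.0819, 0.1075]
tool_rot: [3.14, -0.006, 0.209]
force: [0.3, -0.0, -1.2]
grip_width: 0.0596
finger_force: 33.1
```

Run:
```python
from h import *
from workcell import bot
s=bot.observe();print(s["position"],s["tool_rot"],s["grip_width"],s["finger_force"],s["force"])
print(go(s,.491,.0372,s["position"][2],np.radians(3.6)),s["position"])
```

```text
[ 0.48222034 -0.08187822  0.10752341] [ 3.1396463  -0.00586999  0.20874722] 0.05959296761061843 33.12986612319946 [ 0.25729172 -0.01487788 -1.23793542]
[3.33, -11.47, -0.0, 0.09, -0.34, 8.36] [ 0.48222034 -0.08187822  0.10752341]
```

servo_tool --pt "4 1.2 -4 0 0 0 3" --pt "4 2.4 -8 0 0 0 6" --pt "4 3.3 -11.5 0 0 0 8.4" --pt "4 3.3 -11.5 3 0 0 8.4" --pt "4 3.3 -11.5 6 0 0 8.4" --pt "4 3.3 -11.5 6 0 0 8.4" --pt "4 3.3 -11.5 6 0 0 8.4"

```text
clock: 27.5
position: [0.4887, 0.0376, 0.0442]
tool_rot: [3.141, 0.001, 0.062]
force: [0.6, -0.8, -0.7]
grip_width: 0.0594
finger_force: 33.0
```

Run:
```python
from h import *
from workcell import bot
s=bot.observe();print(s["position"],s["tool_rot"],s["grip_width"],s["finger_force"],s["force"])
print(go(s,.491,.0372,.0205,np.radians(3.6)))
```

```text
[0.48866857 0.03764094 0.04421105] [3.14147351e+00 6.97404746e-04 6.23901768e-02] 0.059436204560348614 33.03282558917999 [ 0.62459532 -0.77057626 -0.70400173]
[0.23, 0.06, 2.37, 0.01, 0.04, -0.03]
```

servo_tool --pt "4 0.2 0 1.2 0 0 0" --pt "4 0.2 0 2.1 0 0 0" --pt "4 0.2 0 2.4 0 0 0" --pt "4 0.2 0 2.4 0 0 0" --pt "4 0.2 0 2.4 0 0 0"

```text
clock: 28.0
position: [0.4908, 0.0378, 0.0198]
tool_rot: [-3.142, -0.0, 0.062]
force: [0.7, 0.1, -0.9]
grip_width: 0.0597
finger_force: 33.4
```

servo_tool --pt "8 0 0 0 0 0 0" --pt "8 0 0 0 0 0 0" --pt "8 0 0 0 0 0 0" --pt "8 0 0 0 0 0 0" --pt "8 0 0 0 0 0 0" --pt "8 0 0 -3 0 0 0" --pt "8 0 0 -8 0 0 0" --pt "8 0 0 -13 0 0 0" --pt "8 0 0 -18 0 0 0" --pt "8 0 0 -20 0 0 0"

```text
clock: 29.0
position: [0.492, 0.038, 0.2242]
tool_rot: [-3.141, -0.005, 0.062]
force: [-0.4, -0.2, -1.5]
grip_width: 0.0799
finger_force: 0.0
```

Run:
```python
from h import *
from workcell import bot
s=bot.observe();print(s["position"],s["force"])
a=wrist(bot,"w9")["frame"]; b=bot.grab_frame("side")["frame"][170:350,210:370]
b=cv2.resize(b,(427,480)); a=cv2.resize(a,(373,280)); c=np.zeros((480,800,3),np.uint8); c[:,:427]=b; c[:280,427:]=a; cv2.imwrite("pics/fin.png",c)
```

```text
[0.49197589 0.0380204  0.22417489] [-0.36809636 -0.19787343 -1.46818717]
```

View pics/fin.png

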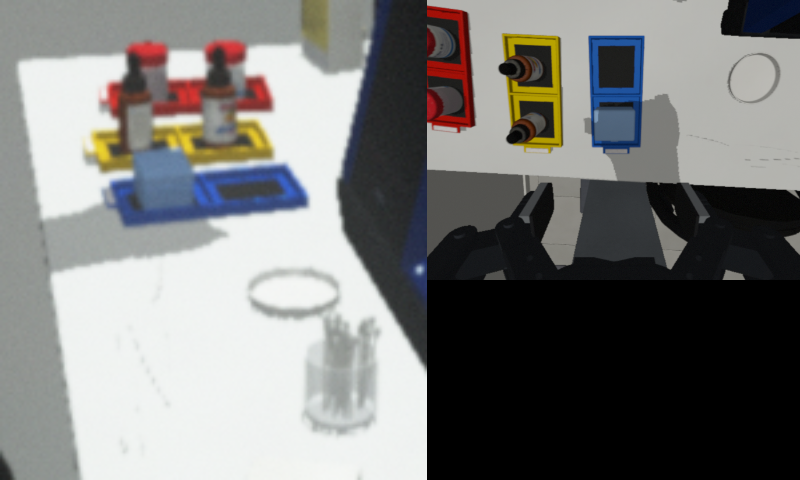

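All five items stand in their trays, with the box in the near blue compartment at (614,122). I check numerically that the box lies flat.

Run:
```python
from h import *
f=load("w9")
for c,q,m in blobs(f["frame"],[95,40,80],[112,170,255],amin=1000):
    m=cv2.morphologyEx(m,cv2.MORPH_OPEN,np.ones((9,9)));P=np.argwhere(m)[:,::-1]
    if len(P)<1500: continue
    W=np.array([ray(f,u,v,.042)[:2] for u,v in P],np.float32); print(c,q,cv2.minAreaRect(W))
for o in tray(f,"blue"): print(o)
```

```text
[321.2, 212.6] [286, 183, 72, 60, 4087] ((0.4907092750072479, 0.038809314370155334), (0.05104191601276398, 0.06081996113061905), 3.6578710079193115)
('outer', ((0.5248023271560669, 0.03806554526090622), (0.17797966301441193, 0.07910909503698349), 3.6500165462493896))
('hole', ((0.48683223128318787, 0.03943966329097748), (0.06555895507335663, 0.06914372742176056), 3.657303810119629))
('hole', ((0.5707385540008545, 0.040883973240852356), (0.06085896119475365, 0.05516863241791725), 3.655724287033081))
```

```bash
python3 -c "
from workcell import bot
print(bot.job_done())"
```

```text
the job is handed in; nothing more can be done
None
```

The job is handed in at about 29 s on the robot's clock: both red-lidded jars are in the red tray, both dropper bottles in the yellow tray and the blue box is in the near compartment of the blue tray, all upright, and I didn't touch the petri dish, swab jar or green look-alike.

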